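Clamp a rotor tool in the bench chuck and hang the status plate

TASK

Take the rotor tool with the yellow cap out of the blue rack and stand it shank-down in the open bench chuck, then turn the chuck's sleeve clockwise (seen from above) by its knobs until all three jaws grip the shank firmly. Then hang the status plate by its window on the blue hook of the white control unit with its yellow face pointing outward, away from the unit. Leave the other two tools in the rack and the glassware and bottles where they stand.

Things in the scene. Friction and masses are not known exactly. Their poses are not given: they have to be found in the camera images.
- tool_yellow_center (a point): Centre, half-way up (42.5 mm above the foot), of the yellow-capped rotor tool, loose, 60 to 120 g, 85 mm tall: steel shank 14 mm diameter, 50 mm long, below; round yellow cap with a thin black band, 22 mm diameter, 35 mm tall, above. Grip the cap; its middle is 25 mm above this point.
- tool_green_center (a point): The same point of the tool with the green cap, otherwise identical; stays in the rack.
- tool_white_center (a point): The same point of the tool with the white cap, otherwise identical; stays in the rack.
- rack: Fixed blue tool rack, a block 200 mm long (its x) by 56 mm wide (its y) by 40 mm tall, origin under its centre; three wells 65 mm apart along x. Which tool stands in which well varies.
- chuck: Fixed upright bench chuck on a round grey base (124 mm diameter); origin under its centre, on the bench; z up along the axis. The tool's foot goes down to a floor 30 mm above the bench, through the open jaws and a guide bore of 26 mm diameter (30 to 48 mm high). With the tool home its cap reaches from 80 to 115 mm above the bench.
- knob_red (a point): On the axis of the red knob, 95 mm above the bench. The sleeve has three upright round knobs (one red, two black), 18 mm diameter, tops 114 mm above the bench, 75 mm from the chuck axis, 120 degrees apart. Pinch one from above and lead it round. At sleeve = 0 the red one lies 110 degrees anticlockwise (from above) of the chuck's x axis.
- sleeve (a joint): Sleeve angle, rad: 0 = jaws fully open, grows clockwise seen from above, stop at 2.0; starts at 0 to 0.3. Stays where left (friction and drag: 4 to 8 N at a knob). The jaws meet the shank at about 1.5; then it stiffens quickly: the grip is firm once the knob resists with about 12 N, near 1.65 to 1.9; it springs back a little when let go. The black sleeve is 84 mm diameter, 49 to 73 mm above the bench.
- jaw1: One of three steel jaws, 49 to 75 mm above the bench, sliding radially, geared to the sleeve; they centre the shank. All jaw faces lie 13.5 mm - 4.33 mm x sleeve angle from the chuck axis. Origin: the chuck's origin.
- jaw2: Second jaw, as jaw1.
- jaw3: Third jaw, as jaw1.
- tool_yellow: The same yellow-capped tool; origin at the centre of its foot (lower end of the shank), z up. At the start the foot stands 30 mm deep in a well of the rack, 10 mm above the bench.
- plate: The status plate; origin under the centre of its foot, z up. Its -x face is yellow with black stripes, its +x face plain grey. Loose, standing on the bench, 50 to 100 g.
- plate_center (a point): Centre of the status plate, 62.5 mm above its underside, axes as the plate's. Upright plate 125 mm tall, 46 mm wide (y), 8 mm thick (x), on a foot 36 mm (x) by 46 mm by 8 mm tall. A window 28 mm wide goes through it from 60 to 94 mm above the underside; above it a solid top bar 31 mm tall can be gripped from above across the 46 mm width.
- unit: Fixed white control unit, 100 mm deep (its x), 140 mm wide (its y), 165 mm tall, origin under its centre; its front, with the hook, is at -x.
- hook_root (a point): Where the hook's bar leaves the unit's front, 150 mm above the bench; axes as the unit's. The blue bar, 8 mm diameter, runs straight out along -x for 60 mm and ends in a tip turned up to 13 mm above the bar's centre line. A plate hung on it rests with its window's top edge on the bar (bar top at 154 mm).
- bottle: Bystander: clear bottle with a blue cap, 60 mm diameter, 150 mm tall; origin under its centre.
- jar: Bystander: amber jar, 56 mm diameter, 80 mm tall; origin under its centre.
- vial1: Bystander: small clear vial with a white cap, 28 mm diameter, 50 mm tall; origin under its centre.
- vial2: Bystander: as vial1.
- beaker: Bystander: glass beaker, 72 mm diameter, 90 mm tall; origin under its centre.
Mind the look-alikes: they are no part of the job. Of the things like the plate, leave any that is green; of the rest the larger one is meant.

How it is judged:
By the outcome, as a careful person would: the job done as asked, in the order asked, and still so for the second after the job is handed in, with the robot touching nothing.
It also fails if it takes over 72 s, if anything falls off the work surface, if the arm or the gripper's body presses on something with over 40 N, if the wrist force passes 120 N, or if a joint passes its speed limit or range.

ROBOT

A 7-joint arm with a two-finger parallel gripper is mounted at the origin on the work surface. World frame = base frame: x ahead of the robot, y to its left, z up, the work surface at z = 0. Lengths are in mm, angles in rad, forces in N, time in s.
With the tool pointing down it reaches from about 400 to 875 mm from the base axis. Payload 4.4 kg.
Tool frame: the origin (TCP) lies on the centre line of the jaws, within the pads' length; the fingertips stand 25 mm ahead of it and the grasp point (between the pads) lies 6 mm ahead of it (ctrl.finger_overhang is the distance from the TCP to the fingertips, in mm); z points along the fingers, y is the line along which they close (so a half turn about z gives the same grasp; the last joint's range is limited). The gripper opens to 85 mm and grips with 20 to 120 N. Pads are 22 mm wide; open, the fingers measure 114 mm over their backs; the gripper's body (76 mm by 85 mm) begins 54 mm behind the grasp point. The pads swing forward as they close: fully open they stand 13 mm farther back than shut.
Start: joints at [-0.066, 0.628, 0.038, 1.517, -0.027, 0.996, -0.02], TCP at [650.014, 0.028, 220.013] pointing down, gripper open.
Joint ranges: [-3.06, 3.06], [-0.37, 2.12], [-1.25, 1.32], [0.18, 2.47], [-1.1, 4.24], [0.23, 1.98], [-2.94, 2.94]. Speed limits (rad/s): [2.57, 2.57, 3.14, 3.14, 3.14, 3.14, 3.14].

INTERFACE

Orientations are given as [roll, pitch, yaw] about the fixed x, y, z axes, in that order (R = Rz(yaw) Ry(pitch) Rx(roll)).
In Python, from cell import ctrl gives the robot as it stands. The module is installed in compiled form; this text tells all that it offers.
- The arm moves only by the tool play_rows, never from a script. Its argument "targets" is a list of rows, each a list of 5 numbers: the closure, from 0 (fully open) to 1 (shut), then the shift along the tool's x, y, z in cm, then the turn about the tool's z in degrees. In form: [[gripper, dx, dy, dz, spin], ...]. A call has 1 to 10 rows; each row is the pose to reach, as a shift and turn from the pose commanded when the call began, along the tool's axes at that moment; what a row does not reach only later rows make up. A row lasts 1/10 s, in which the tool goes at most 50 mm and 8.59 degrees, less where a joint would pass 70% of its speed; a pose out of reach is approached as far as the arm can. A call with a gripper value outside its range is refused whole. The fingers move at their own pace and stop on an object; the grip force is fixed at half the most. Time passes only in rows, so rows that repeat a pose let the fingers close. It gives the time, the measured TCP pose, the force, the opening and the grip force at its end, in the units of the state.
- ctrl.read_state(): the state, without advancing time (a new reading comes with each control period).
- ctrl.get_image(name): name is "scene" or "side" or "wrist"; returns (picture, depth): 480x640x3 uint8, red, green, blue; 480x640 float32, mm along the optical axis (not along the pixel's ray), 0 where there is no reading.
- ctrl.calibration(name): a dict with "vfov" (degrees; the focal length in pixels is half the picture's height over the tangent of half this angle, whatever the lens; pixels are square), "cx", "cy" (the principal point, pixels), "extrinsics" (4x4, takes a point from camera to world coordinates); the wrist camera has in their place "mount" (4x4, takes a point from camera to tool coordinates, whose origin is the TCP and whose axes are the flange's). Camera axes: x right, y down, z forward; pixel columns grow to the right and rows downward; lengths in mm; the calibration is good to about 2 mm. A picture is of the moment at which its call begins: read the wrist's pose just before it. calibration takes no time and is no camera call.
- ctrl.finish_job(): hands the job in; it is judged then, once.
Trained networks look in the newest picture that a camera, given by its name, has taken for a name from the list of things; names that differ only in an ending like _2 or _b are one class to them, and where a whole thing is asked for, a point or a joint stands for the part that bears it (a point fixed in the world has none). Each returns a list of dicts, best first, with "confidence" (0 to 1); they miss things now and then, are a little off and sometimes report something else, mostly with a low value. They report only what shows in the picture. A call takes as long as a camera call. They do not tell look-alikes from the thing itself.
- ctrl.search_frame(camera, name): "bbox" ([left, top, right, bottom] in pixels, round what is visible of it).
- ctrl.trace(camera, name): "pixels" (480x640 bool, what is visible of it) and "bbox" ([left, top, right, bottom] in pixels, round what is visible of it).
The state is a dict: "clock": time; "qpos": joint angles; "qd": joint speeds; "tau": joint torques, N m; "eef_pos": TCP position; "tool_rot": TCP orientation; "force": force on the tool from outside, world axes, zero at the start; "torque": the same for the moment, N m; "width": finger opening in mm; "gripper_force": force on a finger pad.
Only numpy, scipy, OpenCV 4.12 (cv2) and the standard library are available. Lean on these libraries where they do the work, as an engineer would, in place of code of your own. Each camera call takes 0.05 s, during which the arm holds its last target. There are 200 camera calls.

## Working session

There is one attempt and no reset: what is moved stays moved. The work goes in short steps, Python scripts to look and compute and a tool call to move; the robot and the scene stay as the last step left them, time stands still between calls to the robot, and variables do not carry over. Pictures are saved under pics/ and viewed, at most 13 in all, crops included, and the job is handed in when it is done.

Besides the shell and the picture viewer there is one more tool, called after "Emit:" by a JSON object that holds its "op" and its "data", one argument or row to a line. play_rows: Moves the arm, as the interface text tells. Its arguments: {"type":"object","properties":{"targets":{"type":"array"}},"required":["targets"]}

```bash
mkdir -p pics
cat > h.py <<'E'
import numpy as np, cv2
from cell import ctrl
from scipy.spatial.transform import Rotation as R
def grab(n):
    st=ctrl.read_state(); im,d=ctrl.get_image(n); c=ctrl.calibration(n)
    f=240/np.tan(np.radians(c['vfov'])/2)
    if n=='wrist':
        T=np.eye(4);T[:3,:3]=R.from_euler('xyz',st['tool_rot']).as_matrix();T[:3,3]=st['eef_pos'];E=T@np.array(c['mount'])
    else: E=np.array(c['extrinsics'])
    v,u=np.mgrid[0:480,0:640]
    P=np.stack([(u-c['cx'])/f*d,(v-c['cy'])/f*d,d],-1)@E[:3,:3].T+E[:3,3]
    P[d<=0]=np.nan
    return im,P
def save(n,im): cv2.imwrite('pics/'+n+'.png',cv2.cvtColor(im,cv2.COLOR_RGB2BGR))
E
python3 - <<'E'
from h import *
print(ctrl.read_state())
for n in ['scene','side']:
    im,P=grab(n); save(n+'0',im); np.savez('/tmp/'+n,im=im,P=P)
    for t in ['tool_yellow','tool_green','tool_white','rack','chuck','knob_red','plate','unit','hook_root','bottle','jar','vial1','beaker']:
        for r in ctrl.trace(n,t)[:3]:
            if r['confidence']<.3: continue
            p=P[r['pixels']]; p=p[~np.isnan(p[:,0])]
            print(n,t,round(r['confidence'],2),np.round(r['bbox']),len(p),np.round(np.percentile(p,[3,50,97],axis=0)).tolist() if len(p) else '')
E
```

```text
{'clock': 0.0, 'qpos': array([-0.06579316,  0.62934804,  0.03843407,  1.51837528, -0.02703531,
        0.99630721, -0.01999701]), 'qd': array([-0.00042871,  0.00099078, -0.00083014, -0.00036266,  0.00083512,
        0.00109336, -0.00024789]), 'tau': array([-1.11932164e-03, -5.63405585e+01,  1.22606792e+00, -1.93450052e+01,
        1.09587883e-02,  1.05136272e-02, -8.84369996e-06]), 'eef_pos': array([6.49345234e+02, 3.92968673e-02, 2.19085398e+02]), 'tool_rot': array([-3.13967206e+00, -8.52514495e-06,  1.57077947e+00]), 'force': array([ 0.57851777, -0.76546139,  0.35481938]), 'torque': array([0.03813415, 0.013987  , 0.00536428]), 'gripper_force': 0.0, 'width': 85.3816946566921}
scene tool_yellow 0.6 [495. 296. 507. 327.] 295 [[483.0, 335.0, 40.0], [498.0, 346.0, 78.0], [504.0, 354.0, 97.0]]Traceback (most recent call last):
  File "<stdin>", line 6, in <module>
ValueError: it knows: beaker, bottle, chuck, hook_root, jar, jaw, knob_red, plate, plate_center, rack, sleeve, tool_green_center, tool_white_center, tool_yellow, tool_yellow_center, unit, vial
```

Run:
```python
from h import *
for n in ['scene','side']:
    im,P=grab(n); save(n+'0',im); np.savez('/tmp/'+n,im=im,P=P)
    for t in ['tool_yellow','tool_green_center','tool_white_center','rack','chuck','knob_red','plate','unit','hook_root','bottle','jar','vial','beaker']:
        for r in ctrl.trace(n,t)[:3]:
            if r['confidence']<.25: continue
            p=P[r['pixels']]; p=p[~np.isnan(p[:,0])]
            print(n,t,round(r['confidence'],2),np.round(r['bbox']),len(p),np.round(np.percentile(p,[3,50,97],axis=0)).tolist() if len(p) else '')
```

```text
scene tool_yellow 0.56 [495. 301. 505. 325.] 256 [[489.0, 336.0, 43.0], [499.0, 346.0, 79.0], [505.0, 354.0, 97.0]]
scene tool_yellow 0.29 [479. 315. 490. 343.] 298 [[551.0, 330.0, 40.0], [563.0, 341.0, 79.0], [568.0, 349.0, 97.0]]
scene tool_green_center 0.56 [508. 284. 522. 311.] 266 [[421.0, 341.0, 42.0], [434.0, 351.0, 78.0], [439.0, 360.0, 97.0]]
scene tool_white_center 0.72 [478. 315. 488. 347.] 334 [[511.0, 318.0, 38.0], [563.0, 340.0, 77.0], [568.0, 349.0, 97.0]]
scene rack 0.95 [457. 298. 533. 374.] 2180 [[404.0, 313.0, 4.0], [539.0, 357.0, 39.0], [593.0, 378.0, 43.0]]
scene rack 0.33 [249. 288. 260. 318.] 297 [[699.0, -106.0, 4.0], [714.0, -91.0, 32.0], [721.0, -83.0, 52.0]]
scene chuck 0.73 [330. 234. 400. 310.] 2685 [[485.0, -24.0, 7.0], [538.0, 53.0, 58.0], [605.0, 107.0, 113.0]]
scene knob_red 0.96 [339. 234. 398. 292.] 1251 [[484.0, -29.0, 53.0], [506.0, 50.0, 72.0], [607.0, 111.0, 115.0]]
scene plate 0.85 [343. 197. 355. 249.] 305 [[355.0, -113.0, 2.0], [388.0, -83.0, 75.0], [398.0, -73.0, 127.0]]
scene plate 0.73 [290. 210. 307. 244.] 301 [[423.0, -238.0, 1.0], [434.
[... 3157 characters left out ...]
0, 54.0, 58.0], [594.0, 111.0, 114.0]]
side hook_root 0.79 [396. 169. 462. 245.] 4035 [[450.0, -409.0, 13.0], [500.0, -338.0, 108.0], [591.0, -317.0, 169.0]]
side bottle 0.61 [208. 244. 239. 312.] 1503 [[662.0, 189.0, 5.0], [676.0, 218.0, 76.0], [704.0, 236.0, 151.0]]
side jar 0.76 [246. 230. 272. 263.] 732 [[738.0, 9.0, 8.0], [751.0, 41.0, 52.0], [784.0, 56.0, 83.0]]
side vial 0.69 [305. 227. 318. 256.] 159 [[691.0, -102.0, 8.0], [699.0, -89.0, 34.0], [714.0, -83.0, 53.0]]
side vial 0.65 [313. 211. 321. 226.] 158 [[752.0, -204.0, 8.0], [760.0, -190.0, 32.0], [775.0, -182.0, 53.0]]
side beaker 0.98 [342. 190. 366. 233.] 800 [[673.0, -308.0, 7.0], [695.0, -259.0, 66.0], [738.0, -241.0, 91.0]]
```

View pics/scene0.png

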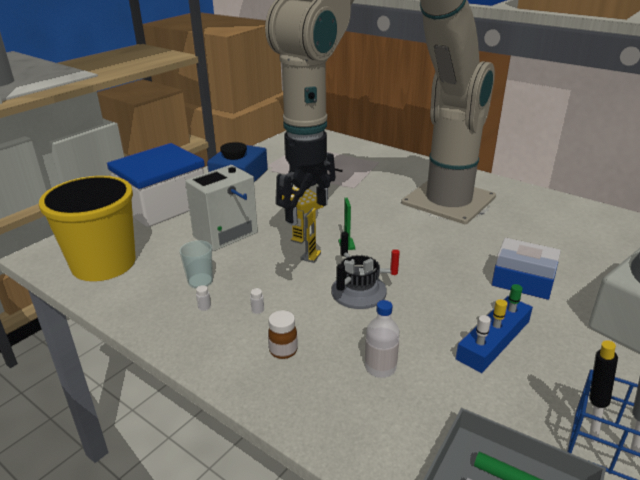

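View pics/side0.png

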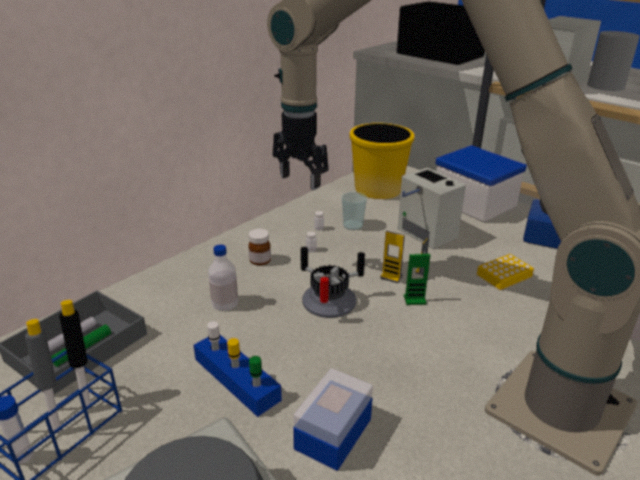

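The scene picture shows the rack at (495,335) with white, yellow and green caps at (484,325), (500,311) and (516,294). The chuck is at (360,275) with the red knob at (395,262). The unit is at (222,207) with its hook at (238,192).

Candidates for the plate in the scene picture:
- Green plate (348,225): excluded by colour.
- Small yellow plate, about 90 mm tall, at (298,227).
- Large yellow plate, 126 mm tall, at (311,240): this is the one described.

Candidates for the tool: the yellow cap in the blue rack (500,311), against the yellow-capped pens in the wire rack (607,350). I choose the one in the block rack.

```bash
cat > m.py <<'E'
from h import *
from scipy.optimize import least_squares
def circ(p,r):
    # visible surface arc, known radius; robust
    c0=p[:,:2].mean(0)
    return least_squares(lambda c:np.hypot(*(p[:,:2]-c).T)-r,c0+np.array([20,0]),loss='soft_l1').x
D={n:np.load(f'/tmp/{n}.npz') for n in ['scene','side']}
if __name__=='__main__':
  def near(n,c,r,z0,z1):
    P=D[n]['P']; m=(np.hypot(P[...,0]-c[0],P[...,1]-c[1])<r)&(P[...,2]>z0)&(P[...,2]<z1); return P[m],D[n]['im'][m].astype(int)
  for n in D:
    for c in [(434,352),(495,347),(560,341)]:
        p,_=near(n,c,22,94,101); print(n,'toptop',c,len(p),np.round((p.min(0)+p.max(0))/2,1),np.round(np.ptp(p,axis=0)))
    p,_=near(n,(500,350),140,38,43); r=cv2.minAreaRect(p[:,:2].astype(np.float32)); print(n,'rack',np.round(r[0],1),np.round(r[1],1),round(r[2],1))
    p,col=near(n,(535,45),120,109,118)
    import scipy.cluster.vq as vq
    cl=[]
    for q,k in zip(p,col):
        for g in cl:
            if np.hypot(*(np.mean(g,0)[:2]-q[:2]))<25: g.append(q);break
        else: cl.append([q])
    for g in cl: 
        g=np.array(g)
        if len(g)>4: print(n,'knob',len(g),np.round((g.min(0)+g.max(0))/2,1),np.round(np.ptp(g,axis=0)))
    p,_=near(n,(530,45),90,-5,14); 
    for c,rr,nm in [((480,-131),45,'big'),((434,-204),45,'small'),((388,-83),45,'green')]:
        for z0,z1 in [(10,135),(97,135)]:
            p,k=near(n,c,rr,z0,z1)
            if len(p)>5: r=cv2.minAreaRect(p[:,:2].astype(np.float32)); print(n,nm,z0,len(p),p[:,2].max().round(),np.round(r[0],1),np.round(r[1],1),round(r[2],1),k.mean(0).round())
    p,_=near(n,(545,-385),130,158,170); r=cv2.minAreaRect(p[:,:2].astype(np.float32)); print(n,'unit',len(p),np.round(r[0],1),np.round(r[1],1),round(r[2],1),p[:,2].mean())
    P=D[n]['P'];im=D[n]['im'].astype(int)
    m=(im[...,2]>im[...,0]+35)&(np.hypot(P[...,0]-530,P[...,1]+330)<110)&(P[...,2]>135)&(P[...,2]<172)
    print(n,'hook',m.sum(),np.round(P[m][::max(1,m.sum()//12)]).tolist())
  a=cv2.resize(D['scene']['im'][150:330,180:420],None,fx=3.2,fy=3.2,interpolation=cv2.INTER_CUBIC); save('crop1',a)
E
python3 m.py
```

```text
scene toptop (434, 352) 55 [428.2 350.5  96.2] [22. 19.  4.]
scene toptop (495, 347) 60 [493.9 344.2  96.3] [22. 20.  5.]
scene toptop (560, 341) 69 [556.5 339.1  96. ] [21. 20.  4.]
scene rack [492.3 344.2] [ 57.5 204.9] 85.2
scene knob 40 [489.3 -25.3 113.3] [21. 16.  9.]
scene knob 44 [485.5 104.3 113.2] [20. 15.  7.]
scene knob 49 [599.9  43.5 113. ] [18. 17.  8.]
scene big 10 505 128.0 [ 473.7 -132.2] [54.5 26.1] 21.5 [88. 78. 39.]
scene big 97 151 128.0 [ 474.3 -136.2] [51.6 11.9] 14.3 [98. 86. 39.]
scene small 10 230 92.0 [ 433.3 -209.2] [13.3 36.3] 11.7 [91. 78. 28.]
scene green 10 264 128.0 [380.7 -94.3] [54.9 34.5] 46.7 [39. 87. 48.]
scene green 97 109 128.0 [380.7 -94.6] [54.3  9.2] 45.4 [44. 92. 52.]
scene unit 1112 [ 533.4 -349. ] [166.3 142.7] 79.6 165.34853119631208
scene hook 59 [[462.0, -414.0, 167.0], [540.0, -326.0, 152.0], [535.0, -317.0, 153.0], [541.0, -315.0, 153.0], [541.0, -318.0, 150.0], [542.0, -303.0, 155.0], [545.0, -301.0, 154.0], [546.0, -296.0, 153.0], [550.0, -272.0, 162.0], [549.0, -287.0, 154.0], [551.0, -271.0, 160.0], [549.0, -283.0, 153.0], [550.
[... 163 characters left out ...]
.   96.5] [23. 23.  5.]
side toptop (560, 341) 75 [554.2 340.5  96.8] [22. 22.  5.]
side rack [490.7 345.3] [ 58.4 203.1] 85.2
side knob 39 [594.6  42.3 113.4] [19. 22.  9.]
side knob 42 [486.  -24.6 113.5] [16. 21.  9.]
side knob 49 [481.5 106.1 113.5] [17. 21.  9.]
side big 10 769 128.0 [ 472.1 -131. ] [48.4 31.7] 14.5 [103.  82.  21.]
side big 97 248 128.0 [ 472.4 -133.8] [47.3 19.3] 9.5 [122.  97.  23.]
side small 10 110 93.0 [ 429.4 -207.7] [35.3 13.1] 85.2 [65. 64. 53.]
side green 10 859 130.0 [373.1 -89.1] [48.4 28.8] 45.0 [19. 58. 25.]
side green 97 279 130.0 [377.8 -93.6] [47.1 16.1] 43.8 [22. 67. 29.]
side unit 938 [ 528.3 -346.3] [163.3 144.8] 79.7 165.8557648901937
side hook 0 []
```

View pics/crop1.png

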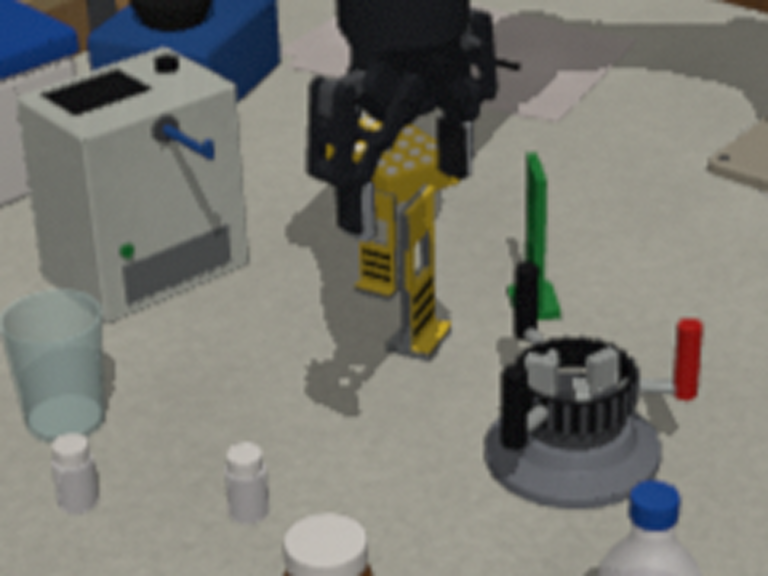

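The crop confirms the large plate (yellow and striped, at crop (420,270)), the small one behind it at (375,250), and the green one at (538,235). The hook is at (190,140). I'm moving above the yellow tool.

Emit:
{"op": "play_rows", "data": {
  "targets": [
    [0,34.5,-15.7,2,-85.2],
    [0,34.5,-15.7,2,-85.2],
    [0,34.5,-15.7,2,-85.2],
    [0,34.5,-15.7,2,-85.2],
    [0,34.5,-15.7,2,-85.2],
    [0,34.5,-15.7,2,-85.2],
    [0,34.5,-15.7,2,-85.2],
    [0,34.5,-15.7,2,-85.2],
    [0,34.5,-15.7,2,-85.2],
    [0,34.5,-15.7,2,-85.2]
  ]
}}

```text
clock: 2.5
eef_pos: [492.1, 346.7, 200.0]
tool_rot: [3.141, -0.0, 3.067]
force: [0.4, -1.7, -0.3]
width: 85.8
gripper_force: 0.0
```

```bash
cat > w.py <<'E'
from h import *
import sys
s=ctrl.read_state(); print(s['clock'],s['eef_pos'].round(1),s['tool_rot'].round(3),s['qpos'].round(2))
im,P=grab('wrist'); save(sys.argv[1],im); np.savez('/tmp/wrist',im=im,P=P)
E
python3 w.py w1
python3 - <<'E'
from h import *
d=np.load('/tmp/wrist.npz');P=d['P'];im=d['im'].astype(int)
for c in [(426.5,351),(492,345),(555,340)]:
    m=(np.hypot(P[...,0]-c[0],P[...,1]-c[1])<22)&(P[...,2]>90)&(P[...,2]<101); p=P[m]
    if len(p): print(len(p),np.round((np.percentile(p,1,axis=0)+np.percentile(p,99,axis=0))/2,1),np.ptp(p,axis=0).round(),im[m].mean(0).round())
E
```

```text
2.5 [492.1 346.7 200. ] [ 3.141 -0.     3.067] [-0.43  0.6  -0.37  1.67  0.26  0.92  0.59]
1042 [425.6 351.2  94.4] [21. 21.  6.] [17. 72. 31.]
864 [490.  345.9  93.6] [21. 22.  7.] [146. 118.  25.]
740 [554.7 340.5  93.3] [22. 21.  7.] [144. 138. 135.]
```

View pics/w1.png

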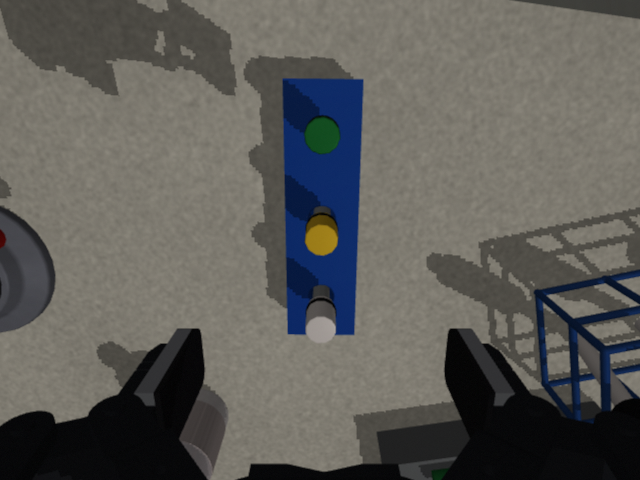

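The wrist picture shows the three caps at (322,134) green, (321,235) yellow and (320,328) white. The yellow one is in the middle well and agrees with the other cameras. Going down to grip it.

Emit:
{"op": "play_rows", "data": {
  "targets": [
    [0,0.12,-0.12,4,0],
    [0,0.12,-0.12,8,0],
    [0,0.12,-0.12,11.4,0],
    [0,0.12,-0.12,11.4,0],
    [1,0.12,-0.12,11.4,0],
    [1,0.12,-0.12,11.4,0],
    [1,0.12,-0.12,11.4,0],
    [1,0.12,-0.12,11.4,0],
    [1,0.12,-0.12,11.4,0],
    [1,0.12,-0.12,11.4,0]
  ]
}}

```text
clock: 3.55
eef_pos: [491.9, 344.0, 86.5]
tool_rot: [3.141, 0.001, 3.058]
force: [-0.4, 0.6, 0.0]
width: 0.6
gripper_force: 0.0
```

Run:
```python
from h import *
print(ctrl.finger_overhang)
a,P=grab('wrist'); b,Q=grab('scene'); c,S=grab('side')
B=cv2.resize(b[250:390,420:580],(400,350)); C=cv2.resize(c[310:430,170:310],(400,343))[:300]
W=cv2.resize(a,(400,300))
o=np.zeros((600,800,3),np.uint8);o[:350,:400]=B;o[:300,400:]=C;o[300:600,400:]=W
save('miss',o)
```

```text
25.0
```

View pics/miss.png

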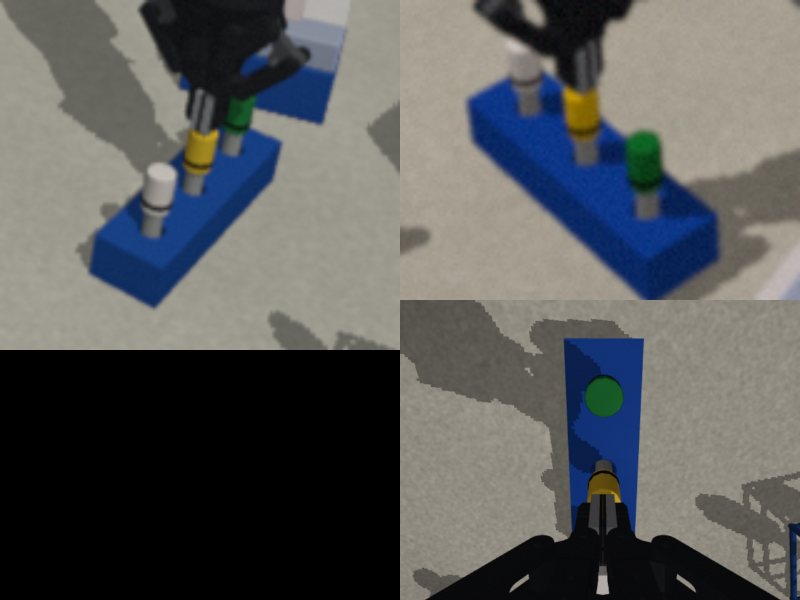

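The picture shows the closed fingertips at about the top of the yellow cap, at (205,120) and (585,80), with the tool still upright. I need to know where the fingertips really are.

Run:
```python
from h import *
print(ctrl.read_state()['eef_pos'],ctrl.read_state()['width'])
for n in ['scene','side']:
    im,P=grab(n); im=im.astype(int)
    m=(np.hypot(P[...,0]-491,P[...,1]-345)<26)&(P[...,2]>45)&(P[...,2]<150)
    sat=im.max(-1)-im.min(-1)
    for nm,mm in [('cap',m&(sat>60)),('grey',m&(sat<=40))]:
        p=P[mm]
        for a in range(50,150,10):
            q=p[(p[:,2]>=a)&(p[:,2]<a+10)]
            if len(q): print(n,nm,a,len(q),np.median(q,axis=0).round(),np.ptp(q,axis=0).round())
```

```text
[491.74438731 343.9166029   86.08741086] -0.1350906961736227
scene cap 50 2 [495. 349.  57.] [0. 2. 1.]
scene cap 60 20 [500. 348.  64.] [15. 16.  9.]
scene cap 70 41 [501. 347.  75.] [15. 17.  9.]
scene cap 80 49 [501. 348.  85.] [13. 18. 10.]
scene cap 90 45 [499. 348.  94.] [17. 18.  8.]
scene grey 50 21 [498. 346.  53.] [ 7. 13.  9.]
scene grey 60 10 [500. 340.  68.] [10. 20.  8.]
scene grey 70 4 [497. 335.  70.] [10.  6.  9.]
scene grey 80 2 [495. 334.  81.] [4. 1. 0.]
scene grey 90 5 [496. 336.  96.] [ 5. 16.  7.]
scene grey 100 39 [502. 345. 106.] [16. 25.  9.]
scene grey 110 75 [500. 345. 115.] [18. 29. 10.]
scene grey 120 72 [499. 347. 125.] [21. 28. 10.]
scene grey 130 63 [501. 344. 134.] [13. 30. 10.]
scene grey 140 106 [503. 341. 146.] [27. 45. 10.]
side cap 60 14 [483. 352.  66.] [9. 9. 7.]
side cap 70 49 [483. 351.  75.] [15. 18.  9.]
side cap 80 46 [483. 352.  84.] [16. 20. 10.]
side cap 90 58 [484. 351.  94.] [18. 15.  9.]
side grey 50 23 [486. 348.  54.] [10. 14.  7.]
side grey 60 7 [490. 355.  66.] [15. 17.  8.]
side grey 70 3 [494. 355.  70.] [15. 15.  0.]
side grey 90 2 [492. 344.  95.] [14. 14.  1.]
side grey 100 43 [481. 349. 107.] [18. 23. 10.]
side grey 110 71 [484. 352. 115.] [22. 26.  9.]
side grey 120 80 [483. 351. 125.] [19. 30. 10.]
side grey 130 52 [482. 347. 135.] [10. 27. 10.]
side grey 140 94 [480. 342. 146.] [21. 47. 10.]
```

Run:
```python
from h import *
for n in ['scene','side']:
    P=np.load(f'/tmp/{n}.npz')['P']
    m=(abs(P[...,0]-650)<75)&(abs(P[...,1])<30)&(P[...,2]>150)&(P[...,2]<300)
    p=P[m]; print(n,len(p),np.percentile(p[:,2],[0,1,3,10,30]).round(),p[p[:,2]<p[:,2].min()+12].mean(0).round())
im,P=grab('wrist'); im=im.astype(int)
T=ctrl.calibration('wrist')['mount'];print(np.round(T,2))
s=ctrl.read_state();M=R.from_euler('xyz',s['tool_rot']).as_matrix()
q=(P-s['eef_pos'])@M
m=(np.abs(q[...,0])<25)&(np.abs(q[...,1])<25)&(q[...,2]<60)&(q[...,2]>-60)
sat=im.max(-1)-im.min(-1)
for v in range(0,480,15):
    k=m[v]
    if k.any(): u=np.where(k)[0]; print(v,u.min(),u.max(),np.median(q[v][k],axis=0).round(),int(np.median(sat[v][k])))
```

```text
scene 643 [244. 246. 247. 253. 265.] [647.   2. 251.]
side 456 [245. 247. 249. 255. 266.] [652.   4. 252.]
[[   0.     -0.95   -0.32   82.09]
 [   1.     -0.      0.      0.19]
 [  -0.     -0.32    0.95 -153.79]
 [   0.      0.      0.      1.  ]]
240 273 373 [20.  0. 46.] 102
255 274 372 [12. -0. 46.] 66
270 274 372 [ 4.  0. 46.] 64
285 275 371 [-4.  0. 45.] 100
300 275 370 [ 5. -0.  9.] 82
315 276 370 [ 6. -0. -8.] 98
330 286 363 [ 12.   1. -29.] 2
345 284 365 [ 12.   1. -38.] 2
360 281 368 [ 11.   1. -46.] 2
375 273 376 [ 13.   1. -56.] 2
390 248 401 [  8.   1. -56.] 2
405 315 334 [ -2.   1. -50.] 1
420 313 336 [ -2.   1. -55.] 1
435 312 337 [ -4.   2. -59.] 2
450 316 332 [-11.  -2. -58.] 1
```

The fingertips really sit about 39 mm farther back than stated: 25 mm behind the TCP when open and about 14 mm behind when shut. I'll use the measured offset. Opening, going 4 cm lower, and gripping again.

Emit:
{"op": "play_rows", "data": {
  "targets": [
    [0,0,0,0,0],
    [0,0,0,0,0],
    [0,0,0,0,0],
    [0,0.1,0.15,0,0],
    [0,0.1,0.15,2,0],
    [0,0.1,0.15,4.0,0],
    [0,0.1,0.15,4.0,0],
    [1,0.1,0.15,4.0,0],
    [1,0.1,0.15,4.0,0],
    [1,0.1,0.15,4.0,0]
  ]
}}

```text
clock: 4.85
eef_pos: [491.4, 346.0, 47.0]
tool_rot: [3.14, 0.001, 3.058]
force: [0.2, 0.6, 0.3]
width: 44.0
gripper_force: 0.0
```

Emit:
{"op": "play_rows", "data": {
  "targets": [
    [1,0,0,0,0],
    [1,0,0,0,0],
    [1,0,0,0,0]
  ]
}}

```text
clock: 5.15
eef_pos: [491.3, 345.6, 46.8]
tool_rot: [3.141, 0.001, 3.058]
force: [-0.7, -1.2, 5.0]
width: 20.7
gripper_force: 58.4
```

Emit:
{"op": "play_rows", "data": {
  "targets": [
    [1,0,0,-4,0],
    [1,0,0,-8,0],
    [1,0,0,-12,0],
    [1,-5.68,-30.1,-12,0],
    [1,-5.68,-30.1,-12,0],
    [1,-5.68,-30.1,-12,0],
    [1,-5.68,-30.1,-12,0],
    [1,-5.68,-30.1,-12,0],
    [1,-5.68,-30.1,-12,0],
    [1,-5.68,-30.1,-12,0]
  ]
}}

```text
clock: 6.15
eef_pos: [522.1, 31.8, 165.4]
tool_rot: [-3.136, -0.001, 3.047]
force: [0.3, -0.3, -0.7]
width: 20.6
gripper_force: 59.6
```

Emit:
{"op": "play_rows", "data": {
  "targets": [
    [1,0,0,0,0],
    [1,0,0,0,0],
    [1,0,0,0,0],
    [1,0,0,0,0]
  ]
}}

```text
clock: 6.55
eef_pos: [522.1, 42.8, 166.1]
tool_rot: [3.141, 0.0, 3.061]
force: [-0.3, 0.6, -2.0]
width: 20.5
gripper_force: 59.6
```

```bash
cat > k.py <<'E'
from h import *
from scipy.ndimage import label
s=ctrl.read_state(); print(s['clock'],s['eef_pos'].round(1),s['tool_rot'].round(3),s['qpos'].round(2),s['width'])
out=[]
for n in ['wrist','scene','side']:
    im,P=grab(n); np.savez('/tmp/k'+n,im=im,P=P)
    c=np.array([522.8,41])
    rr=np.hypot(P[...,0]-c[0],P[...,1]-c[1])
    m=(rr<92)&(rr>58)&(P[...,2]>106)&(P[...,2]<118)
    L,k=label(m)
    for i in range(1,k+1):
        p=P[L==i]
        if len(p)>15: print(n,'knob',len(p),((np.percentile(p,2,axis=0)+np.percentile(p,98,axis=0))/2).round(1),np.ptp(p,axis=0).round(),im[L==i].mean(0).round())
    if n=='wrist': save('kw',im); continue
    e=s['eef_pos']
    for nm,z0,z1 in [('shank',-30,8),('cap',15,32)]:
        m=(np.hypot(P[...,0]-e[0],P[...,1]-e[1])<25)&(P[...,2]>e[2]+z0)&(P[...,2]<e[2]+z1)
        p=P[m]; 
        if len(p): print(n,nm,len(p),np.median(p,axis=0).round(1),p.min(0).round(),p.max(0).round())
    m=(np.hypot(P[...,0]-e[0],P[...,1]-e[1])<15)&(P[...,2]>e[2]-60)
    print(n,'foot z',np.percentile(P[m][:,2],[0,1,2,5]).round())
E
python3 k.py
```

```text
6.55 [522.1  42.8 166.1] [3.141 0.    3.061] [ 0.13  0.55 -0.39  1.92  0.3   0.73  1.06] 20.463500844880638
wrist knob 1093 [481.3 104.1 111.2] [17. 17.  9.] [141.  25.  22.]
wrist knob 1065 [485.9 -24.4 110.9] [17. 18.  9.] [10.  9. 10.]
scene knob 50 [491.1 -25.7 111.7] [20. 20. 12.] [24. 26. 25.]
scene knob 55 [485.8 104.6 111.3] [19. 18. 11.] [137.  44.  39.]
scene knob 61 [599.9  43.1 111.5] [19. 19. 11.] [31. 30. 30.]
scene shank 107 [528.2  45.  156. ] [520.  34. 136.] [533.  50. 174.]
scene cap 141 [532.1  48.4 190.9] [514.  19. 181.] [537.  67. 198.]
scene foot z [130. 134. 137. 147.]
side knob 50 [596.1  45.3 112. ] [21. 19. 11.] [41. 39. 37.]
side knob 51 [485.6 -23.8 112.1] [18. 22. 12.] [42. 40. 37.]
side knob 64 [481.  105.3 112. ] [18. 21. 11.] [123.  20.  17.]
side shank 86 [517.9  46.8 154.9] [514.  39. 136.] [525.  52. 172.]
side cap 117 [513.2  49.2 191.1] [507.  23. 181.] [530.  68. 198.]
side foot z [131. 133. 135. 140.]
```

View pics/kw.png

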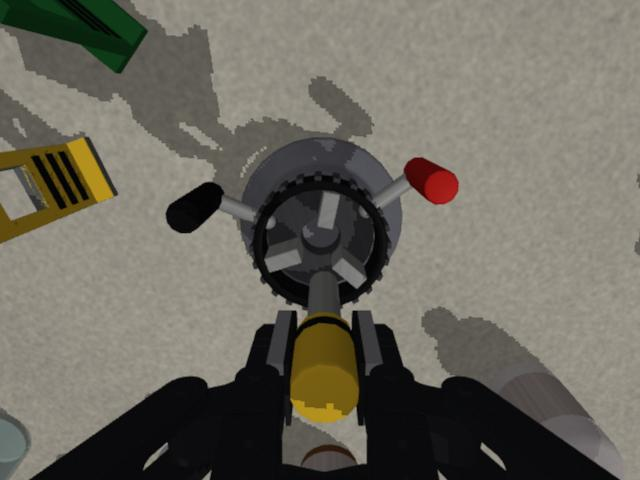

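The wrist view shows the tool held upright at (325,360), the open chuck bore at (322,237), the red knob at (438,185) and a black knob at (187,215). The tool is within about 2 mm of the chuck axis. Lowering it.

Emit:
{"op": "play_rows", "data": {
  "targets": [
    [1,0.02,-0.18,0,0],
    [1,0.02,-0.18,2,0],
    [1,0.02,-0.18,4,0],
    [1,0.02,-0.18,6,0],
    [1,0.02,-0.18,8,0],
    [1,0.02,-0.18,9,0],
    [1,0.02,-0.18,9.7,0],
    [1,0.02,-0.18,9.7,0]
  ]
}}

```text
clock: 7.5
eef_pos: [521.7, 39.0, 68.6]
tool_rot: [-3.141, -0.001, 3.058]
force: [0.3, 0.5, -1.2]
width: 20.3
gripper_force: 59.6
```

Emit:
{"op": "play_rows", "data": {
  "targets": [
    [0,0,0,0,0],
    [0,0,0,0,0],
    [0,0,0,0,0],
    [0,0,0,0,0],
    [0,0,0,-2,0],
    [0,0,0,-4,0],
    [0,0,0,-8,0],
    [0,0,0,-8,0]
  ]
}}

```text
clock: 8.3
eef_pos: [525.2, 39.8, 153.4]
tool_rot: [3.14, 0.009, 3.058]
force: [0.0, -0.4, 0.3]
width: 85.3
gripper_force: 0.0
```

Run:
```python
from h import *
s=ctrl.read_state(); print(s['clock'],s['eef_pos'].round(1),s['tool_rot'].round(3),s['qpos'].round(2),s['width'])
for n in ['scene','side']:
    im,P=grab(n); c=np.array([522.8,41])
    rr=np.hypot(P[...,0]-c[0],P[...,1]-c[1])
    p=P[(rr<25)&(P[...,2]>78)&(P[...,2]<125)]
    print(n,len(p),np.median(p,axis=0).round(),p.min(0).round(),p.max(0).round()); t=p[p[:,2]>111]; print(((t.min(0)+t.max(0))/2).round(1),np.ptp(t,axis=0).round())
```

```text
8.3 [525.2  39.8 153.4] [3.14  0.009 3.058] [ 0.13  0.56 -0.38  1.93  0.32  0.7   1.05] 85.34984978080253
scene 180 [530.  43. 103.] [503.  28.  78.] [540.  55. 118.]
[524.5  40.7 114.8] [24. 21.  7.]
side 171 [517.  45. 103.] [509.  23.  78.] [538.  59. 119.]
[520.1  42.1 115.1] [20. 22.  8.]
```

The tool is home, with its cap top at about 115 mm on the axis. Next, the black knob on the +x side.

Emit:
{"op": "play_rows", "data": {
  "targets": [
    [0,-7.4,1.0,0,-7],
    [0,-7.4,1.0,0,-7],
    [0,-7.4,1.0,0,-7],
    [0,-7.4,1.0,0,-7],
    [0,-7.4,1.0,4,-7],
    [0,-7.4,1.0,7.6,-7],
    [0,-7.4,1.0,7.6,-7],
    [0,-7.4,1.0,7.6,-7],
    [0,-7.4,1.0,7.6,-7]
  ]
}}

```text
clock: 9.3
eef_pos: [597.3, 43.3, 74.7]
tool_rot: [3.141, 0.002, -3.103]
force: [0.2, -0.1, 0.6]
width: 85.5
gripper_force: 0.0
```

Emit:
{"op": "play_rows", "data": {
  "targets": [
    [1,0,0,0,0],
    [1,0,0,0,0],
    [1,0,0,0,0],
    [1,0,0,0,0],
    [1,0,0,0,0],
    [1,0,0,0,0],
    [1,0,0,0,0]
  ]
}}

```text
clock: 10.0
eef_pos: [596.6, 42.9, 73.4]
tool_rot: [-3.142, 0.0, -3.103]
force: [-1.5, 0.1, 5.6]
width: 16.1
gripper_force: 58.4
```

Emit:
{"op": "play_rows", "data": {
  "targets": [
    [1,0.03,-0.65,0,5],
    [1,0.11,-1.3,0,10],
    [1,0.26,-1.94,0,15],
    [1,0.45,-2.57,0,20],
    [1,0.7,-3.17,0,25],
    [1,1.0,-3.75,0,30],
    [1,1.0,-3.75,0,30]
  ]
}}

```text
clock: 10.7
eef_pos: [587.9, 5.5, 73.4]
tool_rot: [3.141, 0.0, 2.655]
force: [-2.4, 0.9, 4.8]
width: 15.9
gripper_force: 58.8
```

Emit:
{"op": "play_rows", "data": {
  "targets": [
    [1,0.03,-0.65,0,5],
    [1,0.11,-1.3,0,10],
    [1,0.26,-1.94,0,15],
    [1,0.45,-2.57,0,20],
    [1,0.7,-3.17,0,25],
    [1,1.0,-3.75,0,30],
    [1,1.0,-3.75,0,30]
  ]
}}

```text
clock: 11.4
eef_pos: [561.7, -22.4, 73.4]
tool_rot: [3.141, -0.001, 2.133]
force: [-0.5, 3.3, 5.7]
width: 15.9
gripper_force: 59.2
```

```bash
cat > f.py <<'E'
from h import *
s=ctrl.read_state(); c=np.array([521.6,41.1]); d=s['eef_pos'][:2]-c; r=np.hypot(*d); u=d/r
t=np.array([u[1],-u[0]]) # clockwise tangent
print(s['clock'],'ang',np.degrees(np.arctan2(d[1],d[0])).round(1),'r',r.round(1),'Fcw',(s['force'][:2]@t).round(1),'Frad',(s['force'][:2]@u).round(1),'yaw',np.degrees(s['tool_rot'][2]).round(1),s['width'].round(1),s['qpos'].round(2),s['force'].round(1))
E
python3 f.py
```

```text
Traceback (most recent call last):
  File "f.py", line 4, in <module>
    print(s['clock'],'ang',np.degrees(np.arctan2(d[1],d[0])).round(1),'r',r.round(1),'Fcw',(s['force'][:2]@t).round(1),'Frad',(s['force'][:2]@u).round(1),'yaw',np.degrees(s['tool_rot'][2]).round(1),s['width'].round(1),s['qpos'].round(2),s['force'].round(1))
                                                                                                                                                                                                      ^^^^^^^^^^^^^^^^
AttributeError: 'float' object has no attribute 'round'
```

Emit:
{"op": "play_rows", "data": {
  "targets": [
    [1,0.03,-0.65,0,5],
    [1,0.11,-1.3,0,10],
    [1,0.26,-1.94,0,15],
    [1,0.26,-1.94,0,15],
    [1,0.26,-1.94,0,15]
  ]
}}

```text
clock: 11.9
eef_pos: [544.2, -30.3, 73.4]
tool_rot: [3.141, -0.001, 1.874]
force: [-1.2, 4.6, 6.3]
width: 16.3
gripper_force: 59.6
```

```bash
sed -i "s/s\['width'\].round(1)/s['width']/" f.py; python3 f.py
```

```text
11.9 ang -72.4 r 74.9 Fcw -0.3 Frad -4.7 yaw 107.4 16.274934447333198 [ 0.01  0.69 -0.01  1.94  0.02  0.51  0.29] [-1.2  4.6  6.3]
```

Emit:
{"op": "play_rows", "data": {
  "targets": [
    [1,0.03,-0.65,0,5],
    [1,0.11,-1.3,0,10],
    [1,0.26,-1.94,0,15]
  ]
}}

```text
clock: 12.2
eef_pos: [527.2, -33.3, 73.4]
tool_rot: [3.137, -0.001, 1.611]
force: [5.0, 5.5, 0.2]
width: 16.5
gripper_force: 59.1
```

```bash
python3 f.py
```

```text
12.2 ang -85.7 r 74.6 Fcw -5.4 Frad -5.1 yaw 92.3 16.542618279086437 [-0.02  0.67  0.05  1.99 -0.07  0.48  0.12] [5.  5.5 0.2]
```

Emit:
{"op": "play_rows", "data": {
  "targets": [
    [1,0.03,-0.65,0,5],
    [1,0.03,-0.65,0,5]
  ]
}}

```text
clock: 12.4
eef_pos: [519.9, -33.4, 73.4]
tool_rot: [3.138, -0.001, 1.525]
force: [2.7, 4.1, 2.9]
width: 16.4
gripper_force: 59.4
```

```bash
python3 f.py
```

```text
12.4 ang -91.3 r 74.5 Fcw -2.6 Frad -4.2 yaw 87.4 16.398052504199832 [-0.04  0.67  0.07  2.01 -0.11  0.47  0.07] [2.7 4.1 2.9]
```

Emit:
{"op": "play_rows", "data": {
  "targets": [
    [1,0.03,-0.65,0,5],
    [1,0.03,-0.65,0,5],
    [1,0.03,-0.65,0,5]
  ]
}}

```text
clock: 12.7
eef_pos: [514.3, -32.9, 73.4]
tool_rot: [3.137, -0.001, 1.44]
force: [4.5, 3.4, 2.2]
width: 16.4
gripper_force: 59.6
```

Emit:
{"op": "play_rows", "data": {
  "targets": [
    [1,0.01,-0.4,0,3],
    [1,0.01,-0.4,0,3],
    [1,0.01,-0.4,0,3]
  ]
}}

```text
clock: 13.0
eef_pos: [511.3, -32.5, 73.4]
tool_rot: [3.136, -0.002, 1.388]
force: [5.4, 4.3, 1.0]
width: 16.5
gripper_force: 59.4
```

```bash
python3 f.py
```

```text
13.0 ang -97.9 r 74.3 Fcw -4.7 Frad -5.0 yaw 79.5 16.473273256809286 [-0.06  0.66  0.11  2.03 -0.16  0.45 -0.02] [5.4 4.3 1. ]
```

Emit:
{"op": "play_rows", "data": {
  "targets": [
    [1,0.01,-0.4,0,3],
    [1,0.01,-0.4,0,3],
    [1,0.01,-0.4,0,3]
  ]
}}

```text
clock: 13.3
eef_pos: [507.9, -31.9, 73.4]
tool_rot: [3.135, -0.002, 1.336]
force: [6.4, 3.5, -0.1]
width: 16.6
gripper_force: 59.4
```

Emit:
{"op": "play_rows", "data": {
  "targets": [
    [1,0.01,-0.4,0,3],
    [1,0.01,-0.4,0,3],
    [1,0.01,-0.4,0,3]
  ]
}}

```text
clock: 13.6
eef_pos: [504.5, -31.1, 73.5]
tool_rot: [3.134, -0.002, 1.284]
force: [7.4, 2.4, -0.9]
width: 16.5
gripper_force: 59.3
```

```bash
python3 f.py
```

```text
13.6 ang -103.3 r 74.2 Fcw -6.7 Frad -4.1 yaw 73.6 16.458761036863642 [-0.08  0.66  0.13  2.05 -0.2   0.43 -0.09] [ 7.4  2.4 -0.9]
```

Emit:
{"op": "play_rows", "data": {
  "targets": [
    [1,0.01,-0.4,0,3],
    [1,0.01,-0.4,0,3],
    [1,0.01,-0.4,0,3]
  ]
}}

```text
clock: 13.9
eef_pos: [501.2, -30.2, 73.5]
tool_rot: [3.133, -0.002, 1.232]
force: [7.6, 1.8, -2.0]
width: 16.5
gripper_force: 59.2
```

```bash
python3 f.py; sed -e 's/rr>58/rr>55/' k.py > k2.py; python3 k2.py | grep knob
python3 - <<'E'
from h import *
a=np.load('/tmp/kwrist.npz')['im'];b=np.load('/tmp/kscene.npz')['im'];c=np.load('/tmp/kside.npz')['im']
o=np.zeros((600,800,3),np.uint8)
o[:300,:400]=cv2.resize(a,(400,300));o[:300,400:]=cv2.resize(b[210:315,310:450],(400,300));o[300:,:400]=cv2.resize(c[225:330,265:405],(400,300))
save('turn',o)
E
```

```text
13.9 ang -106.0 r 74.1 Fcw -6.8 Frad -3.8 yaw 70.6 16.456249962560236 [-0.1   0.66  0.15  2.06 -0.22  0.43 -0.12] [ 7.6  1.8 -2. ]
wrist knob 1800 [470.9  90.3 110.8] [17.  8. 10.] [9. 8. 9.]
wrist knob 340 [591.1  50.4 110.2] [9. 4. 9.] [80. 11. 10.]
wrist knob 4254 [502.4 -26.2 111.8] [41. 29. 12.] [23. 23. 24.]
scene knob 103 [504.  -28.9 112.1] [44. 28. 12.] [39. 40. 41.]
scene knob 58 [474.6  95.3 111.4] [19. 18. 11.] [39. 38. 37.]
scene knob 61 [597.8  57.2 111.5] [18. 19. 12.] [127.  27.  24.]
side knob 81 [497.6 -22.8 112.1] [41. 21. 12.] [41. 40. 41.]
side knob 49 [594.1  58.  112. ] [16. 19. 11.] [134.  39.  33.]
side knob 58 [469.9  96.8 111.8] [16. 19. 11.] [22. 22. 22.]
```

View pics/turn.png

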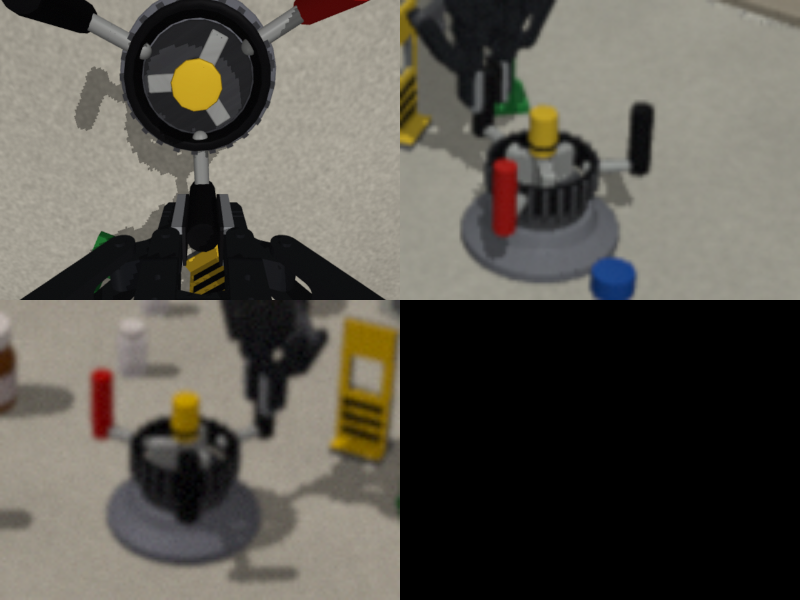

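The red knob has gone from about 122° to 12.6°, which matches the motion of the TCP. Resistance is only about 7 N, so I keep turning.

Emit:
{"op": "play_rows", "data": {
  "targets": [
    [1,0.01,-0.5,0,3],
    [1,0.01,-0.5,0,3],
    [1,0.01,-0.5,0,3]
  ]
}}

```text
clock: 14.35
eef_pos: [497.4, -28.9, 73.5]
tool_rot: [3.131, -0.003, 1.179]
force: [10.6, 1.8, -5.2]
width: 16.3
gripper_force: 59.2
```

Emit:
{"op": "play_rows", "data": {
  "targets": [
    [1,0.01,-0.5,0,3],
    [1,0.01,-0.5,0,3],
    [1,0.01,-0.5,0,3]
  ]
}}

```text
clock: 14.65
eef_pos: [497.5, -28.2, 73.6]
tool_rot: [3.123, -0.005, 1.124]
force: [19.1, -1.9, -16.3]
width: 15.9
gripper_force: 59.7
```

```bash
python3 f.py
python3 - <<'E'
from h import *
a=np.load('/tmp/kwrist.npz')['im'];P=np.load('/tmp/kwrist.npz')['P']
im=a.astype(int);sat=im.max(-1)-im.min(-1)
# jaw tops ~75mm
m=(abs(P[...,2]-73.5)<4)&(np.hypot(P[...,0]-521.6,P[...,1]-41.1)<45)&(sat<25)&(im.mean(-1)>90)
r=np.hypot(P[...,0]-521.6,P[...,1]-41.1);an=np.degrees(np.arctan2(P[...,1]-41.1,P[...,0]-521.6))
h=np.histogram(an[m],bins=36,range=(-180,180))[0];print(h)
for i in np.where(h>60)[0]:
    k=m&(an>=-180+10*i)&(an<-170+10*i);print(-180+10*i,h[i],np.percentile(r[k],[1,5,50,95]).round(1))
E
```

```text
14.65 ang -109.2 r 73.4 Fcw -18.7 Frad -4.5 yaw 64.4 15.87867650391506 [-0.12  0.65  0.17  2.08 -0.26  0.41 -0.19] [ 19.1  -1.9 -16.3]
[  5   0   0   0   0   0   0   3   4 253 347 260  13   2   8   4   0   0
   2   8  83 464 519 325  16   0   0   0   0   0   0   1  44 345 394 264]
-90 253 [16.6 17.  21.8 27.3]
-80 347 [16.3 17.  22.8 27.6]
-70 260 [16.2 16.6 21.7 27.7]
20 83 [12.8 13.  15.3 19.4]
30 464 [12.6 13.6 21.  27.1]
40 519 [12.3 13.3 21.5 27.1]
50 325 [12.3 12.9 19.1 26.6]
150 345 [14.1 14.8 20.8 26.5]
160 394 [14.8 15.6 21.8 26.6]
170 264 [14.9 15.6 20.5 26.4]
```

Resistance has now jumped to 18.7 N, so the grip is firm. Opening and rising.

Emit:
{"op": "play_rows", "data": {
  "targets": [
    [0,0,0,0,0],
    [0,0,0,0,0],
    [0,0,0,0,0],
    [0,0,0,0,0],
    [0,0,0,-4,0],
    [0,0,0,-9,0],
    [0,0,0,-14,0],
    [0,0,0,-14,0],
    [0,0,0,-14,0]
  ]
}}

```text
clock: 15.55
eef_pos: [486.1, -26.8, 213.7]
tool_rot: [3.141, -0.0, 1.121]
force: [-0.4, -0.1, -0.6]
width: 85.3
gripper_force: 0.0
```

```bash
python3 f.py; python3 k2.py | grep -v foot
python3 - <<'E'
from h import *
for n in ['scene','side']:
    d=np.load(f'/tmp/k{n}.npz');P=d['P'];im=d['im'].astype(int)
    rr=np.hypot(P[...,0]-522,P[...,1]-41)
    t=P[(rr<22)&(P[...,2]>111)&(P[...,2]<122)]; print(n,'cap',((t.min(0)+t.max(0))/2).round(1),t[:,2].max())
    yel=(im[...,0]>im[...,2]+40)
    m=(np.hypot(P[...,0]-473,P[...,1]+133)<45)&(P[...,2]>97)&(P[...,2]<135); p=P[m]
    r=cv2.minAreaRect(p[:,:2].astype(np.float32)); print(n,'bar',np.round(r[0],1),np.round(r[1],1),round(r[2],1))
    p=p[p[:,2]>120]; r=cv2.minAreaRect(p[:,:2].astype(np.float32)); print(n,'bartop',len(p),np.round(r[0],1),np.round(r[1],1),round(r[2],1))
    m=yel&(np.hypot(P[...,0]-473,P[...,1]+133)<45)&(P[...,2]>15)&(P[...,2]<122); p=P[m][:,:2]
    c=p.mean(0); _,_,v=np.linalg.svd(p-c); print(n,'face',len(p),c.round(1),np.degrees(np.arctan2(v[0][1],v[0][0])).round(1))
    # unit top & front
    m=(np.hypot(P[...,0]-531,P[...,1]+380)<125)&(abs(P[...,2]-165.5)<4); p=P[m]
    r=cv2.minAreaRect(p[:,:2].astype(np.float32)); print(n,'unit top',np.round(r[0],1),np.round(r[1],1),round(r[2],1))
    m=(np.hypot(P[...,0]-531,P[...,1]+380)<125)&(P[...,2]>15)&(P[...,2]<150)&(im.min(-1)>100); p=P[m]
    hb=(im[...,2]>im[...,0]+30)&(np.hypot(P[...,0]-545,P[...,1]+300)<60)&(P[...,2]>142)&(P[...,2]<170); q=P[hb]
    print(n,'hook',len(q)); 
    if len(q)>5:
        b=q[q[:,2]<156]; c=b.mean(0);_,_,v=np.linalg.svd(b[:,:2]-c[:2]);print(c.round(1),v[0].round(3),np.degrees(np.arctan2(v[0][1],v[0][0])).round(1),b.min(0).round(),b.max(0).round(),q.max(0).round())
E
```

```text
15.55 ang -117.6 r 76.6 Fcw 0.3 Frad 0.2 yaw 64.3 85.29332810246697 [-0.21  0.42  0.29  1.97 -0.17  0.77 -0.27] [-0.4 -0.1 -0.6]
15.55 [486.1 -26.8 213.7] [ 3.141 -0.     1.121] [-0.21  0.42  0.29  1.97 -0.17  0.77 -0.27] 85.29332810246697
wrist knob 361 [584.9  74.6 111. ] [15. 10. 10.] [106.  15.  13.]
wrist knob 847 [457.9  78.  111.4] [17. 18. 10.] [11. 10. 11.]
wrist knob 655 [522.6 -33.1 111. ] [17. 17. 10.] [11. 11. 11.]
scene knob 44 [523.9 -33.4 111.5] [19. 18. 11.] [35. 34. 33.]
scene knob 54 [460.6  76.9 112.1] [18. 18. 11.] [39. 38. 37.]
scene knob 62 [589.8  78.8 111.4] [20. 17. 11.] [135.  35.  32.]
side knob 46 [520.8 -33.3 111.9] [18. 18. 11.] [43. 40. 37.]
side knob 49 [586.1  79.8 112. ] [20. 18. 11.] [132.  37.  31.]
side knob 64 [456.3  79.7 111.7] [18. 21. 12.] [16. 15. 16.]
scene cap [525.1  41.3 115. ] 118.56114400507113
scene bar [ 474.9 -134.7] [55.3 10.5] 14.1
scene bartop 56 [ 477.  -134.3] [51.4  9.7] 15.3
scene face 259 [ 474.7 -132.2] 14.7
scene unit top [ 534.2 -347.8] [168.3 141.9] 79.5
scene hook 61
[ 544.6 -298.6  152.5] [-0.187 -0.982] -100.8 [ 536. -329.  145.] [ 551. -269.  156.] [ 555. -266.  166.]
side cap [521.4  43.  114.7] 118.20389633016475
side bar [ 472.3 -133.4] [47.1 14.8] 16.1
side bartop 79 [ 472.5 -134.3] [45.4 12.4] 14.6
side face 596 [ 471.4 -131.7] -165.2
side unit top [ 528.6 -348.7] [164.3 141.7] 78.2
side hook 0
```

The sleeve sprung back about 20°: the knob is now at -89°, where I left it at -109°. I'll re-grip that knob, turn it again, and unload gently before opening.

Emit:
{"op": "play_rows", "data": {
  "targets": [
    [0,0.92,3.42,0,-26.7],
    [0,0.92,3.42,0,-26.7],
    [0,0.92,3.42,4,-26.7],
    [0,0.92,3.42,8,-26.7],
    [0,0.92,3.42,12,-26.7],
    [0,0.92,3.42,14,-26.7],
    [0,0.92,3.42,14,-26.7],
    [0,0.92,3.42,14,-26.7]
  ]
}}

```text
clock: 16.5
eef_pos: [520.6, -33.4, 72.2]
tool_rot: [-3.139, -0.0, 1.586]
force: [0.2, 0.3, -0.9]
width: 85.1
gripper_force: 0.0
```

Emit:
{"op": "play_rows", "data": {
  "targets": [
    [1,0,0,0,0],
    [1,0,0,0,0],
    [1,0,0,0,0],
    [1,0,0,0,0],
    [1,0,0,0,0],
    [1,0,0,0,0],
    [1,0,0,0,0]
  ]
}}

```text
clock: 17.2
eef_pos: [523.1, -33.2, 73.8]
tool_rot: [3.138, 0.0, 1.587]
force: [1.5, -0.8, 5.7]
width: 16.6
gripper_force: 58.5
```

```bash
python3 f.py
```

```text
17.2 ang -88.9 r 74.3 Fcw -1.4 Frad 0.8 yaw 90.9 16.557430762825156 [-0.06  0.67  0.1   2.   -0.14  0.47  0.16] [ 1.5 -0.8  5.7]
```

Emit:
{"op": "play_rows", "data": {
  "targets": [
    [1,0.03,-0.65,0,5],
    [1,0.11,-1.3,0,10],
    [1,0.11,-1.3,0,10]
  ]
}}

```text
clock: 17.5
eef_pos: [511.5, -32.3, 73.9]
tool_rot: [3.135, -0.0, 1.412]
force: [5.4, -0.3, 2.6]
width: 16.1
gripper_force: 59.3
```

```bash
python3 f.py
```

```text
17.5 ang -97.8 r 74.1 Fcw -5.4 Frad -0.5 yaw 80.9 16.130860367767262 [-0.09  0.66  0.15  2.03 -0.21  0.45  0.05] [ 5.4 -0.3  2.6]
```

Emit:
{"op": "play_rows", "data": {
  "targets": [
    [1,0.03,-0.65,0,5],
    [1,0.11,-1.3,0,10],
    [1,0.11,-1.3,0,10]
  ]
}}

```text
clock: 17.8
eef_pos: [500.2, -29.7, 73.9]
tool_rot: [3.133, -0.001, 1.238]
force: [7.5, -0.9, 0.1]
width: 16.1
gripper_force: 59.5
```

Emit:
{"op": "play_rows", "data": {
  "targets": [
    [1,0.02,-0.5,0,3],
    [1,0.02,-0.5,0,3],
    [1,0.02,-0.5,0,3]
  ]
}}

```text
clock: 18.1
eef_pos: [497.1, -28.5, 73.9]
tool_rot: [3.13, -0.002, 1.187]
force: [10.9, -2.8, -3.3]
width: 15.9
gripper_force: 59.4
```

```bash
python3 f.py
```

```text
18.1 ang -109.4 r 73.8 Fcw -11.2 Frad -1.0 yaw 68.0 15.928400413789644 [-0.14  0.66  0.2   2.08 -0.29  0.42 -0.09] [10.9 -2.8 -3.3]
```

Emit:
{"op": "play_rows", "data": {
  "targets": [
    [1,0.02,0.4,0,-3],
    [1,0.03,0.65,0,-4],
    [1,0.03,0.65,0,-4],
    [1,0.03,0.65,0,-4]
  ]
}}

```text
clock: 18.5
eef_pos: [501.5, -30.0, 73.9]
tool_rot: [3.134, -0.001, 1.257]
force: [7.2, -1.4, 2.6]
width: 16.3
gripper_force: 59.7
```

```bash
python3 f.py
python3 - <<'E'
from h import *
for n in ['scene','side']:
    im,P=grab(n); im=im.astype(int)
    c=np.array([525.4,40.7]) if n=='scene' else np.array([520.8,42])
    r=np.hypot(P[...,0]-c[0],P[...,1]-c[1])
    m=(r>58)&(r<92)&(P[...,2]>106)&(P[...,2]<118)&(im[...,0]>im[...,1]+50);p=P[m]
    q=(np.percentile(p,2,axis=0)+np.percentile(p,98,axis=0))/2;print(n,len(p),q.round(1),np.degrees(np.arctan2(q[1]-c[1],q[0]-c[0])).round(1))
E
```

```text
18.5 ang -105.8 r 73.9 Fcw -7.3 Frad -0.7 yaw 72.0 16.34422055136614 [-0.12  0.66  0.18  2.06 -0.26  0.44 -0.05] [ 7.2 -1.4  2.6]
scene 54 [599.1  57.4 111.7] 12.8
side 46 [593.6  59.2 111.6] 13.3
```

Emit:
{"op": "play_rows", "data": {
  "targets": [
    [1,0.01,0.2,0,-1],
    [1,0.02,0.4,0,-2],
    [1,0.02,0.4,0,-2],
    [1,0.02,0.4,0,-2]
  ]
}}

```text
clock: 19.0
eef_pos: [503.8, -30.7, 73.8]
tool_rot: [3.137, -0.001, 1.292]
force: [4.6, -1.5, 5.2]
width: 16.3
gripper_force: 60.0
```

```bash
cat > r.py <<'E'
from h import *
for n in ['scene','side']:
    im,P=grab(n); im=im.astype(int)
    c=np.array([525.4,40.7]) if n=='scene' else np.array([520.8,42])
    r=np.hypot(P[...,0]-c[0],P[...,1]-c[1])
    m=(r>58)&(r<92)&(P[...,2]>106)&(P[...,2]<118)&(im[...,0]>im[...,1]+50);p=P[m]
    q=(np.percentile(p,2,axis=0)+np.percentile(p,98,axis=0))/2;print(n,len(p),'red',np.degrees(np.arctan2(q[1]-c[1],q[0]-c[0])).round(1))
E
python3 f.py; python3 r.py
```

```text
19.0 ang -103.9 r 74.0 Fcw -4.8 Frad 0.3 yaw 74.0 16.27527449240868 [-0.11  0.66  0.18  2.05 -0.25  0.44 -0.03] [ 4.6 -1.5  5.2]
scene 55 red 15.0
side 45 red 16.0
```

Emit:
{"op": "play_rows", "data": {
  "targets": [
    [1,0.01,0.2,0,-1],
    [1,0.02,0.4,0,-2],
    [1,0.02,0.4,0,-2],
    [1,0.02,0.4,0,-2]
  ]
}}

```text
clock: 19.5
eef_pos: [506.6, -31.4, 73.9]
tool_rot: [3.139, -0.001, 1.327]
force: [2.6, -0.4, 7.9]
width: 16.2
gripper_force: 60.2
```

```bash
python3 f.py; python3 r.py
```

```text
19.5 ang -101.7 r 74.0 Fcw -2.6 Frad -0.2 yaw 76.0 16.190230335353096 [-0.11  0.66  0.17  2.04 -0.24  0.45 -0.  ] [ 2.6 -0.4  7.9]
scene 62 red 17.4
side 46 red 17.8
```

Emit:
{"op": "play_rows", "data": {
  "targets": [
    [1,0.01,0.2,0,-1],
    [1,0.02,0.4,0,-2],
    [1,0.02,0.4,0,-2],
    [1,0.02,0.4,0,-2]
  ]
}}

```text
clock: 20.0
eef_pos: [509.3, -32.0, 73.8]
tool_rot: [3.141, -0.0, 1.362]
force: [0.3, -0.2, 10.7]
width: 16.0
gripper_force: 60.4
```

```bash
python3 f.py; python3 r.py
```

```text
20.0 ang -99.6 r 74.1 Fcw -0.3 Frad 0.2 yaw 78.1 15.985478067312757 [-0.1   0.67  0.16  2.03 -0.22  0.46  0.02] [ 0.3 -0.2 10.7]
scene 53 red 19.5
side 48 red 20.2
```

Emit:
{"op": "play_rows", "data": {
  "targets": [
    [0,0,0,0,0],
    [0,0,0,0,0],
    [0,0,0,0,0],
    [0,0,0,0,0]
  ]
}}

```text
clock: 20.5
eef_pos: [508.3, -32.3, 72.6]
tool_rot: [-3.14, 0.0, 1.359]
force: [0.9, -0.3, 0.1]
width: 73.4
gripper_force: 0.0
```

```bash
python3 f.py; python3 r.py
```

```text
20.5 ang -100.3 r 74.6 Fcw -0.9 Frad 0.1 yaw 77.9 73.41407600648354 [-0.1   0.67  0.16  2.03 -0.22  0.46  0.02] [ 0.9 -0.3  0.1]
scene 53 red 31.0
side 46 red 30.9
```

The red knob springs back to about 31° either way, so that is the friction equilibrium, with the jaws still squeezing the shank past contact. The resistance reached was above 12 N. Next I rise and hover over the large plate.

Emit:
{"op": "play_rows", "data": {
  "targets": [
    [0,0,0,-5,0],
    [0,0,0,-10,0],
    [0,0,0,-15,0],
    [0,-10.8,-1.4,-20,-26.8],
    [0,-10.8,-1.4,-20,-26.8],
    [0,-10.8,-1.4,-20,-26.8],
    [0,-10.8,-1.4,-20,-26.8],
    [0,-10.8,-1.4,-20,-26.8],
    [0,-10.8,-1.4,-20,-26.8],
    [0,-10.8,-1.4,-20,-26.8]
  ]
}}

```text
clock: 21.6
eef_pos: [472.8, -133.5, 272.2]
tool_rot: [-3.14, -0.001, 1.829]
force: [0.1, -0.2, 0.0]
width: 85.2
gripper_force: 0.0
```

```bash
python3 r.py; python3 w.py w2
python3 - <<'E'
from h import *
d=np.load('/tmp/wrist.npz');P=d['P'];im=d['im'].astype(int)
m=(np.hypot(P[...,0]-472,P[...,1]+134)<40)&(P[...,2]>116)&(P[...,2]<135); p=P[m]
if len(p)>5:
    r=cv2.minAreaRect(p[:,:2].astype(np.float32)); print('top',len(p),np.round(r[0],1),np.round(r[1],1),r[2],p[:,2].max())
m=(np.hypot(P[...,0]-531,P[...,1]+370)<130)&(abs(P[...,2]-165)<5); p=P[m]
if len(p)>5:
    r=cv2.minAreaRect(p[:,:2].astype(np.float32)); print('unit',len(p),np.round(r[0],1),np.round(r[1],1),r[2])
m=(im[...,2]>im[...,0]+30)&(np.hypot(P[...,0]-545,P[...,1]+300)<60)&(P[...,2]>140)&(P[...,2]<172);q=P[m]
print('hook',len(q))
if len(q)>5:
    b=q[(q[:,2]<157)]
    c=b.mean(0);_,_,v=np.linalg.svd(b[:,:2]-c[:2]);print(c.round(1),np.degrees(np.arctan2(v[0][1],v[0][0])).round(1),q.min(0).round(),q.max(0).round())
    for y in range(-335,-255,10):
        k=q[(q[:,1]>=y)&(q[:,1]<y+10)]
        if len(k): print(y,len(k),np.percentile(k,[2,50,98],axis=0).round(1).tolist())
E
```

```text
scene 54 red 30.5
side 48 red 30.5
21.7 [ 472.8 -133.9  272.4] [-3.141e+00 -1.000e-03  1.829e+00] [ 0.1   0.34  0.16  1.88 -0.07  0.93  0.55]
top 835 [ 473.1 -133.8] [45.9  8.8] 14.289892196655273 126.6300469729826
unit 303 [ 504.  -305.1] [114.1  19.5] 33.10097122192383
hook 570
[ 539.4 -297.4  152.6] -101.0 [ 532. -326.  149.] [ 548. -266.  163.]
-335 3 [[532.1, -325.6, 151.0], [532.7, -325.2, 152.1], [533.5, -325.0, 152.2]]
-325 81 [[531.8, -324.8, 149.8], [534.5, -319.2, 152.6], [538.9, -315.2, 154.3]]
-315 90 [[533.9, -314.5, 150.4], [536.9, -310.0, 152.8], [540.6, -305.5, 154.3]]
-305 100 [[536.0, -304.7, 150.0], [538.9, -299.8, 152.8], [542.8, -295.2, 154.1]]
-295 96 [[537.8, -294.7, 150.1], [540.8, -289.7, 152.9], [544.8, -285.3, 154.6]]
-285 82 [[539.8, -284.7, 150.1], [542.1, -280.8, 152.9], [545.8, -276.0, 154.1]]
-275 118 [[541.5, -274.7, 150.9], [544.8, -268.5, 159.8], [548.0, -266.6, 162.9]]
```

View pics/w2.png

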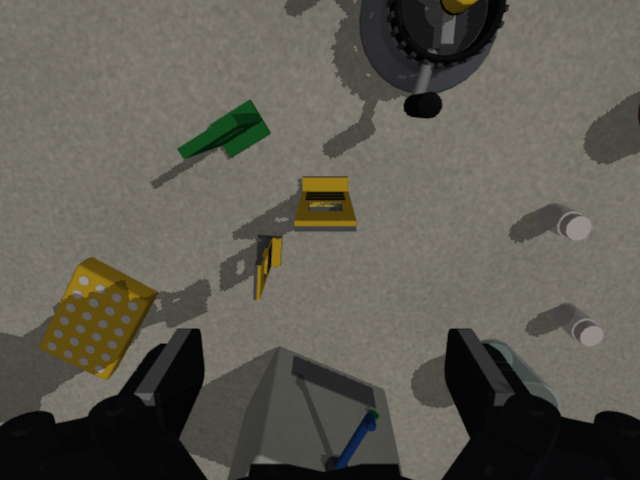

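The wrist view shows the big plate's top at (326,185), the small plate at (268,265), the green one at (225,130) and the hook from (335,463) to (373,420). The measured plate top is at (473.1, -133.8) at 14.3°, right below the gripper. Descending to grip it.

Emit:
{"op": "play_rows", "data": {
  "targets": [
    [0,0,0,5,0.5],
    [0,0,0,10,0.5],
    [0,0,0,15,0.5],
    [0,0,0,19.4,0.5],
    [0,0,0,19.4,0.5],
    [0,0,0,19.4,0.5],
    [1,0,0,19.4,0.5],
    [1,0,0,19.4,0.5],
    [1,0,0,19.4,0.5],
    [1,0,0,19.4,0.5]
  ]
}}

```text
clock: 22.75
eef_pos: [474.1, -135.3, 81.3]
tool_rot: [3.138, 0.002, 1.818]
force: [-1.6, 1.1, 10.3]
width: 44.9
gripper_force: 60.2
```

Emit:
{"op": "play_rows", "data": {
  "targets": [
    [1,0,0,0,0],
    [1,0,0,0,0]
  ]
}}

```text
clock: 22.95
eef_pos: [474.1, -135.4, 81.4]
tool_rot: [3.138, 0.002, 1.818]
force: [-1.8, -0.3, 10.0]
width: 44.7
gripper_force: 60.2
```

Emit:
{"op": "play_rows", "data": {
  "targets": [
    [1,0,0,-3,0],
    [1,0,0,-6,0],
    [1,0,0,-8,0],
    [1,-4,2,-8,8],
    [1,-8,4,-8,16],
    [1,-11,5.5,-8,25.3],
    [1,-11,5.5,-8,25.3],
    [1,-11,5.5,-8,25.3],
    [1,-11,5.5,-8,25.3],
    [1,-11,5.5,-8,25.3]
  ]
}}

```text
clock: 23.95
eef_pos: [552.5, -226.8, 159.3]
tool_rot: [-3.141, -0.001, 1.379]
force: [-0.2, 0.2, -1.2]
width: 45.2
gripper_force: 61.7
```

```bash
cat > p.py <<'E'
from h import *
import sys
s=ctrl.read_state(); e=s['eef_pos'];print(s['clock'],e.round(1),s['tool_rot'].round(3),s['qpos'].round(2),s['width'],s['force'].round(1))
R0=np.array([534.3,-325.5]);u=np.array([.191,.982]);w=np.array([.982,-.191])
print('along',(e[:2]-R0)@u,'lat',(e[:2]-R0)@w)
B={'scene':np.array([3.7,-.5]),'side':np.array([-.7,1.])}
ims=[]
for n in ['scene','side']:
    im,P=grab(n); ims.append(im); Q=P.copy(); Q[...,:2]-=B[n]; imi=im.astype(int)
    a=(Q[...,:2]-R0)@u; l=(Q[...,:2]-R0)@w; y=(imi[...,0]>imi[...,2]+40)&(imi[...,0]>60)
    m=y&(abs(l)<40)&(abs(a-(e[:2]-R0)@u)<35)&(Q[...,2]>30)
    q=np.c_[a[m],l[m],Q[...,2][m]]
    if len(q): 
        print(n,len(q),'along,lat,z pct',np.percentile(q,[1,50,99],axis=0).round(1).tolist())
        f=q[(q[:,2]>e[2]-55)]; A=np.polyfit(f[:,1],f[:,0],1); print(' face yaw err deg',np.degrees(np.arctan(A[0])).round(1))
h=[]
for im,c in zip(ims,[(150,290,170,340),(130,270,340,530)]): h.append(cv2.resize(im[c[0]:c[1],c[2]:c[3]],(400,320)))
save(sys.argv[1],np.hstack(h))
E
python3 p.py p1
```

```text
23.95 [ 552.5 -226.8  159.3] [-3.141e+00 -1.000e-03  1.379e+00] [ 0.18  0.64  0.26  1.74 -0.22  0.8   0.36] 45.22057514434541 [-0.2  0.2 -1.2]
along 100.39706702856007 lat -1.0200178347198852
scene 640 along,lat,z pct [[98.7, -28.3, 84.6], [103.9, -4.8, 137.4], [118.6, 18.9, 204.0]]
 face yaw err deg 1.2
side 565 along,lat,z pct [[88.9, -26.1, 84.2], [103.6, -1.6, 136.8], [118.4, 25.2, 233.4]]
 face yaw err deg 0.2
```

View pics/p1.png

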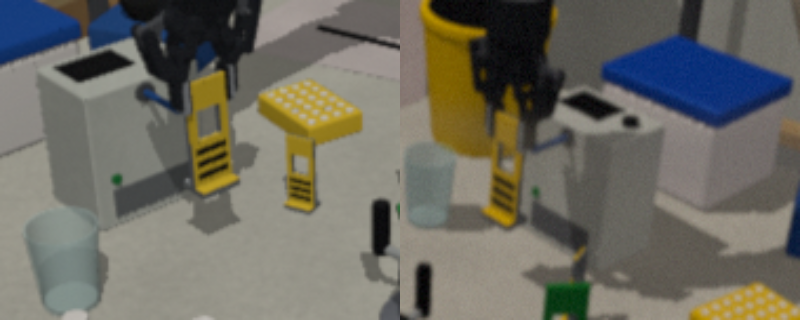

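The picture shows the plate held upright with its yellow face outward, in front of the hook: (210,130) left, (508,165) right. Sliding it onto the hook.

Emit:
{"op": "play_rows", "data": {
  "targets": [
    [1,-1,0.15,0,0],
    [1,-2,0.15,0,0],
    [1,-3,0.15,0,0],
    [1,-4,0.15,0,0],
    [1,-5,0.15,0,0],
    [1,-6,0.15,0,0],
    [1,-6.6,0.15,0,0],
    [1,-6.6,0.15,0,0]
  ]
}}

```text
clock: 24.85
eef_pos: [541.2, -294.7, 159.0]
tool_rot: [3.142, 0.001, 1.375]
force: [-1.3, 0.3, -1.3]
width: 44.9
gripper_force: 61.7
```

Emit:
{"op": "play_rows", "data": {
  "targets": [
    [1,0,0,0.6,0],
    [1,0,0,1.2,0],
    [1,0,0,1.6,0],
    [1,0,0,1.8,0],
    [1,0,0,1.8,0]
  ]
}}

```text
clock: 25.35
eef_pos: [541.6, -292.2, 141.2]
tool_rot: [-3.141, -0.001, 1.378]
force: [-1.0, 1.8, 3.3]
width: 44.7
gripper_force: 62.5
```

```bash
python3 p.py p2
```

```text
25.35 [ 541.6 -292.2  141.2] [-3.141e+00 -1.000e-03  1.378e+00] [ 0.3   0.68  0.25  1.7  -0.22  0.79  0.46] 44.69379053170963 [-1.   1.8  3.3]
along 34.05902024846133 lat 0.8543137894308022
scene 623 along,lat,z pct [[31.4, -26.3, 66.4], [37.6, -2.3, 118.0], [51.7, 21.3, 186.4]]
 face yaw err deg -0.1
side 521 along,lat,z pct [[31.0, -24.2, 66.4], [37.9, -0.8, 114.4], [53.3, 35.2, 189.1]]
 face yaw err deg -0.3
```

View pics/p2.png

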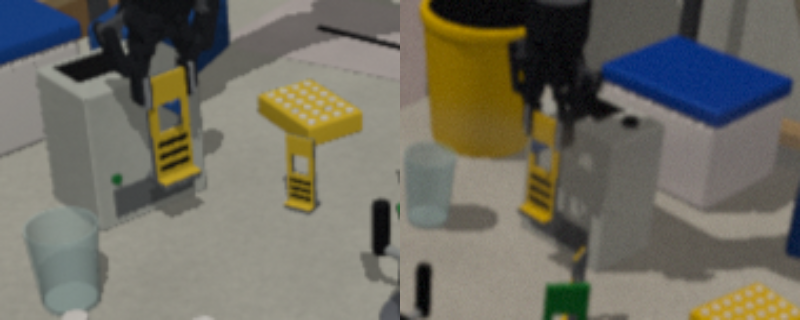

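The hook shows as blue in the plate's window at (172,107) and (540,152), and the window's top edge has just met the bar. Releasing and rising.

Emit:
{"op": "play_rows", "data": {
  "targets": [
    [0,0,0,0.05,0],
    [0,0,0,0.05,0],
    [0,0,0,0,0],
    [0,0,0,0,0],
    [0,0,0,-2,0],
    [0,0,0,-5,0],
    [0,0,0,-10,0],
    [0,0,0,-15,0],
    [0,4,0,-18,0],
    [0,8,0,-18,0]
  ]
}}

```text
clock: 26.45
eef_pos: [559.5, -216.8, 326.5]
tool_rot: [3.131, 0.002, 1.373]
force: [0.7, 0.8, -0.7]
width: 85.7
gripper_force: 0.0
```

Emit:
{"op": "play_rows", "data": {
  "targets": [
    [0,8,0,0,0],
    [0,14,0,0,0],
    [0,14,0,0,0],
    [0,14,0,0,0],
    [0,14,0,0,0],
    [0,14,0,0,0]
  ]
}}

```text
clock: 27.05
eef_pos: [583.8, -79.0, 321.1]
tool_rot: [3.142, 0.001, 1.375]
force: [0.1, -0.2, 0.6]
width: 85.3
gripper_force: 0.0
```

```bash
python3 r.py
python3 - <<'E'
from h import *
s=ctrl.read_state();print(s['clock'],s['eef_pos'].round(),s['force'].round(1))
R0=np.array([534.3,-325.5]);u=np.array([.191,.982]);w=np.array([.982,-.191])
B={'scene':np.array([3.7,-.5]),'side':np.array([-.7,1.])};ims=[]
for n in ['scene','side']:
    im,P=grab(n); ims.append(im); imi=im.astype(int); d=P[...,:2]-B[n]-R0
    m=(imi[...,0]>imi[...,2]+40)&(abs(d@w)<40)&(abs(d@u-35)<35)&(P[...,2]>30)
    q=np.c_[(d@u)[m],(d@w)[m],P[...,2][m]]; print(n,len(q),np.percentile(q,[1,50,99],axis=0).round(1).tolist())
    rr=np.hypot(P[...,0]-522,P[...,1]-41); t=P[(rr<22)&(P[...,2]>111)&(P[...,2]<125)]; print('cap',((t.min(0)+t.max(0))/2).round(1),t[:,2].max().round())
o=np.hstack([cv2.resize(im[c[0]:c[1],c[2]:c[3]],(400,400)) for im,c in zip(ims,[(140,320,170,410),(140,320,290,530)])])
save('end',o)
E
```

```text
scene 55 red 30.9
side 47 red 30.6
27.15 [584. -79. 321.] [ 0.2  1.  -0.3]
scene 627 [[32.3, -25.3, 66.6], [37.4, 0.1, 119.2], [52.9, 22.6, 186.0]]
cap [525.9  40.9 115. ] 118.0
side 546 [[31.3, -23.2, 65.6], [37.3, -0.9, 116.6], [52.0, 25.4, 187.1]]
cap [521.6  41.1 115.5] 119.0
```

View pics/end.png

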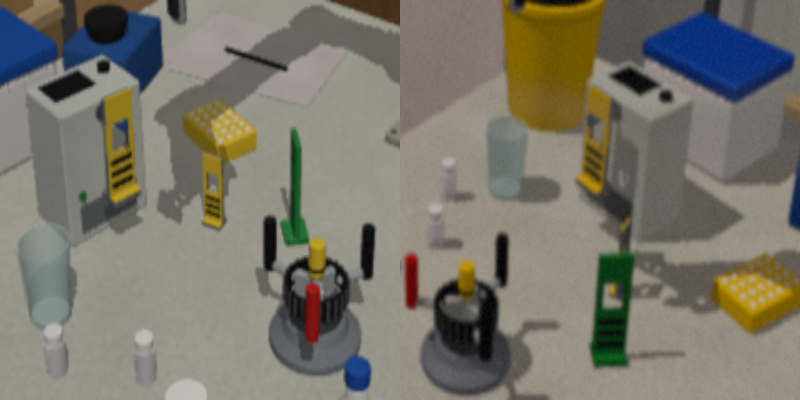

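The final picture shows the plate hanging on the hook with its yellow face outward at (122,145), the tool upright in the closed chuck at (317,255), and the bystanders undisturbed. Handing in.

```bash
python3 -c "
from cell import ctrl
print(ctrl.finish_job())"
```

```text
the job is handed in; nothing more can be done
None
```

I handed the job in at about 27 s: the yellow tool stands in the chuck and the plate hangs on the hook, yellow face outward; the sleeve was turned until it resisted at up to 18.7 N, but it sprang back about 18–20° on release, and I did not test the final grip.

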